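# Lay out the shelf by its outlines

## Task

The owner of this bathroom shelf sees poorly and finds everything by its fixed place. Put the denture box, the tablet tube, the tweezers and the magnifying glass each squarely on the pad that bears its own outline: the tube standing upright, the others lying flat and lined up with the dark shape, the magnifying glass with its lens on the disc and its handle along the bar. The box and the tweezers may lie either way round; leave all four released and at rest.

Things in the scene. Friction and masses are not known exactly. Their poses are not given: they have to be found in the camera images.
- denture_box_center (a point): Closed mint plastic denture box, a rounded block 80 mm long (x), 56 mm wide (y) and 36 mm high (z), about 100 g, lying flat; gripped across its 56 mm width, the lid stays shut. A latch tab and a hinge barrel project about 3 mm at the two ends. This point is its centre, 18 mm above its underside.
- tablet_tube_center (a point): Closed aluminium tablet tube standing upright: 28 mm in diameter, 84 mm high, the top 18 mm being a twist cap 30 mm in diameter; about 60 g. This point is on its axis, 42 mm above its underside; z runs up the axis.
- tweezers_center (a point): Steel tweezers lying on edge, 100 mm long (x), 12 mm across at the middle (y), 10 mm high (z), about 30 g and rigid under a grip across the middle. Dark grip panels at the middle. This point is its centre, 5 mm above its underside.
- magnifier_handle (a point): Chrome-framed magnifying glass lying flat, its stand folded into a straight handle: round frame 58 mm across, 10 mm high; bar handle 14 mm wide (y), 12 mm high, some 50 mm long; about 70 g. This point is the handle's grip on its centre line, 6 mm above its underside; x runs from handle to lens, whose centre is 55 mm along +x. Grip across the 14 mm bar.
- magnifier_lens (a point): Centre of the magnifying glass's lens, 6 mm above the underside; same axes as magnifier_handle. The whole glass is 110 mm long.
- box_pad: White pad 104 mm (x) by 80 mm (y), 3 mm thick, with a flush dark outline of a rectangle 80 by 56 mm at its centre: the denture box's place. Fixed to the shelf. Origin: centre of its underside, z up; x runs along the pad's long side.
- tube_pad: White square pad 64 by 64 mm, 3 mm thick, fixed, with a flush dark disc 30 mm across at its centre: the tablet tube's place. Origin: centre of its underside, z up. Also about: three small loose bottles and jars (to 62 mm high, 36 mm wide) among the things, and ware to 200 mm high along the far edge and sides, all at least 20 mm clear of things and outlines.
- tweezers_pad: White slim pad 122 mm (x) by 40 mm (y), 3 mm thick, with a flush dark bar 100 mm long and 12 mm wide at its centre: the tweezers' place, either way round. Fixed to the shelf. Origin: centre of its underside, z up; x runs along the pad's long side.
- magnifier_pad_lens (a point): White pad 128 mm (x) by 80 mm (y), 3 mm thick, fixed, with a flush dark silhouette of the magnifying glass: a disc 56 mm across with a bar 14 mm wide. This point is the disc's centre on the pad's top face, 26 mm from the pad's centre; +x points from the bar to the disc, so the handle's grip point belongs 55 mm along -x from here.

How it is judged:
By the outcome, as a careful person would: the job done as asked, in the order asked, and still so for the second after the job is handed in, with the robot touching nothing.
It also fails if it takes over 112 s, if anything falls off the work surface, if the arm or the gripper's body presses on something with over 40 N, if the wrist force passes 120 N, or if a joint passes its speed limit or range.

## Robot

A 6-joint arm with a two-finger parallel gripper is mounted at the origin on the work surface. World frame = base frame: x ahead of the robot, y to its left, z up, the work surface at z = 0. Lengths are in mm, angles in rad, forces in N, time in s.
With the tool pointing down it reaches from about 350 to 850 mm from the base axis. Payload 8.1 kg.
Tool frame: the origin (TCP) lies midway between the tips of the shut fingers; the grasp point (between the pads) lies 19 mm behind it; z points along the fingers, y is the line along which they close (so a half turn about z gives the same grasp; the last joint's range is limited). The gripper opens to 85 mm and grips with 20 to 120 N. Pads are 22 mm wide; open, the fingers measure 114 mm over their backs; the gripper's body (76 mm by 85 mm) begins 54 mm behind the grasp point. The pads swing forward as they close: fully open they stand 13 mm farther back than shut.
Start: joints at [1.075, 0.13, 1.488, -0, 1.523, -0.085], TCP at [239.585, 550.095, 231.292] pointing down, gripper open.
Joint ranges: [-2.96, 2.96], [-0.89, 2.26], [0.02, 2.5], [-1.34, 4.48], [0, 2.73], [-2.66, 2.66]. Speed limits (rad/s): [2.39, 2.39, 2.79, 3.14, 3.14, 3.14].

## Interface

Orientations are given as a rotation vector (axis times angle).
In Python, from rig import state, cams, arm gives the robot as it stands.
- The arm moves only by the tool jog_arm, never from a script. Its argument "increments" is text: rows parted by semicolons, each of 6 numbers parted by spaces: the shift along the tool's x, y, z in m, then the turn, a rotation vector about the tool's x, y, z in degrees. A call has 1 to 12 rows; each row is the pose to reach, as a shift and turn from the pose commanded when the call began, along the tool's axes at that moment; what a row does not reach only later rows make up. A row lasts 1/8 s, in which the tool goes at most 62.5 mm and 10.7 degrees, less where a joint would pass 70% of its speed; a pose out of reach is approached as far as the arm can. A call with a gripper value outside its range is refused whole. "gripper" is the finger opening in m, from 0 to 0.0854, set as the call begins (left out, the last holds). The fingers move at their own pace and stop on an object; the grip force is fixed at half the most. Time passes only in rows, so rows that repeat a pose let the fingers close. It gives the time, the measured TCP pose, the force, the opening and the grip force at its end, in the units of the state.
- state(): the state, without advancing time (a new reading comes with each control period).
- cams.camera(name): name is "scene" or "top"; returns a dict with "pixels" (480x640x3 uint8, red, green, blue), "range_z" (480x640 float32, mm along the optical axis (not along the pixel's ray), 0 where there is no reading), "mtx" (3x3 intrinsics, pixels), "distortion" ([k1, k2, p1, p2, k3] as OpenCV has them; the pictures are not rectified), "rvec" (rotation vector, rad) and "tvec" (3), from world to camera coordinates, as OpenCV has them. Camera axes: x right, y down, z forward; pixel columns grow to the right and rows downward; lengths in mm; the calibration is good to about 2 mm. A picture is of the moment at which its call begins.
- arm.finish_job(): hands the job in; it is judged then, once.
The state is a dict: "t": time; "qpos": joint angles; "joint_velocities": joint speeds; "tau": joint torques, N m; "tool_pos": TCP position; "orientation": TCP orientation; "force": force on the tool from outside, world axes, zero at the start; "moment": the same for the moment, N m; "gripper_width": finger opening in mm; "finger_force": force on a finger pad.
Only numpy, scipy, OpenCV 4.12 (cv2) and the standard library are available. Lean on these libraries where they do the work, as an engineer would, in place of code of your own. Each camera call takes 0.05 s, during which the arm holds its last target. There are 200 camera calls.

## Working session

There is one attempt and no reset: what is moved stays moved. The work goes in short steps, Python scripts to look and compute and a tool call to move; the robot and the scene stay as the last step left them, time stands still between calls to the robot, and variables do not carry over. Pictures are saved under pics/ and viewed, at most 14 in all, crops included, and the job is handed in when it is done.

Besides the shell and the picture viewer there is one more tool, called after "Emit:" as name(argument=value, ...) on one line, values as JSON. jog_arm: Moves the arm, as the interface text tells. Its arguments: {"type":"object","properties":{"increments":{"type":"string"},"gripper":{"type":"number"}},"required":["increments"]}

```bash
mkdir -p pics; ls
python3 - <<'E'
from rig import state, cams, arm
import cv2,numpy as np
for n in ("top","scene"):
    c=cams.camera(n); cv2.imwrite(f"pics/{n}0.png",c["pixels"][:,:,::-1]); np.savez(f"{n}0.npz",**c)
    R=cv2.Rodrigues(np.array(c["rvec"],float))[0]; print(n,c["mtx"],c["distortion"],-R.T@np.array(c["tvec"]).ravel(),R)
print(state())
E
```

```text
pics
top [[542.12754339   0.         324.53356803]
 [  0.         542.12754339 235.42777109]
 [  0.           0.           1.        ]] [-0.12957674  0.          0.          0.          0.        ] [ 427.97547938    7.10778386 1094.75273856] [[-0.01865646 -0.99982263 -0.0025778 ]
 [-0.99632001  0.0188067  -0.08362264]
 [ 0.08365629  0.00100821 -0.99649416]]
scene [[525.67853506   0.         323.20862525]
 [  0.         525.67853506 236.19154111]
 [  0.           0.           1.        ]] [-0.15816663  0.          0.          0.          0.        ] [1014.9007516  -450.46577725  775.5299008 ] [[ 0.70044853  0.71354777 -0.01488076]
 [ 0.51265752 -0.51753338 -0.68508501]
 [-0.49654217  0.47223806 -0.72831112]]
{'t': 0.1, 'qpos': array([ 1.07463127e+00,  1.31114451e-01,  1.48921094e+00, -1.15476091e-05,
        1.52299346e+00, -8.53960961e-02]), 'joint_velocities': array([ 1.03706310e-04, -2.31817596e-03, -3.23150854e-03,  5.41206904e-04,
       -5.20127469e-05, -9.46993025e-04]), 'tau': array([ 1.12192789e-03, -5.70944130e+01, -5.01944804e+01, -2.73567721e-04,
        8.06600496e-03,  5.21686741e-05]), 'tool_pos': array([239.32514633, 549.64445829, 230.30985052]), 'orientation': array([-6.40607867e-01, -3.07509013e+00,  2.60247026e-03]), 'force': array([ 1.10947986, -0.10719851, -0.67995113]), 'moment': array([-0.01331979,  0.0260751 , -0.05132135]), 'finger_force': 0.0, 'gripper_width': 85.46905216166246}
```

View pics/top0.png

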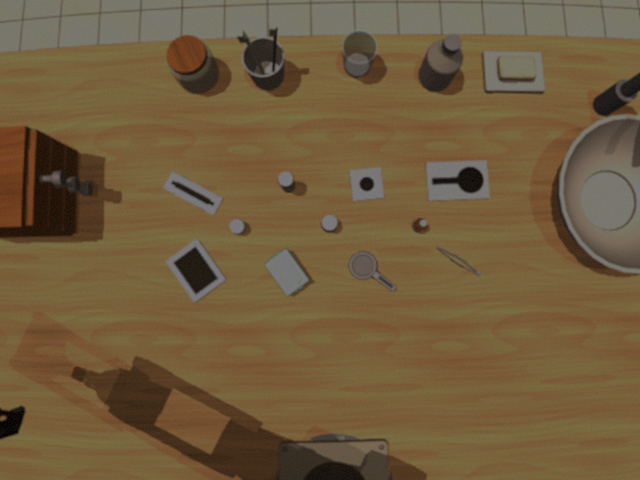

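View pics/scene0.png

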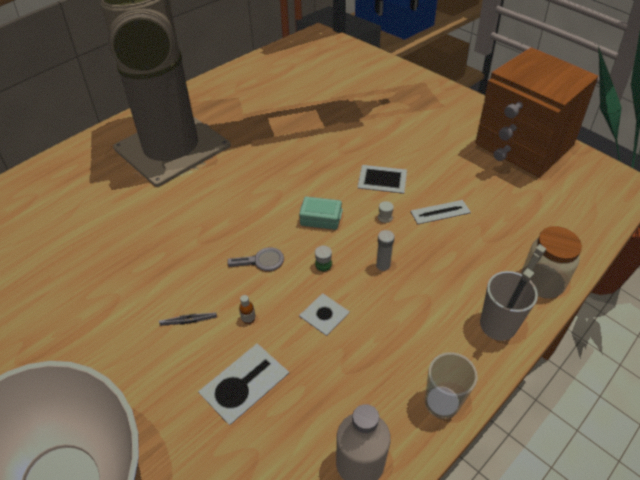

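The top view shows, as (column, row): tweezers pad (193,192), box pad (196,270), tube (287,182), box (289,272), tube pad (367,184), magnifier (lens 363,265; handle 383,282), magnifier pad (disc 470,180) and tweezers (458,260). The loose bottles are at (237,227), (330,223) and (421,225). The scene view agrees with this.

```bash
cat > h.py <<'E'
import numpy as np, cv2
def load(n): return dict(np.load(n))
def world(c,uv,z):
    """pixels -> world points on the plane of height z"""
    n=cv2.undistortPoints(np.array(uv,float).reshape(-1,1,2),c["mtx"],c["distortion"]).reshape(-1,2)
    R=cv2.Rodrigues(c["rvec"].astype(float))[0]; o=-R.T@c["tvec"].ravel()
    d=np.c_[n,np.ones(len(n))]@R
    return (o+d*((z-o[2])/d[:,2])[:,None])[:,:2]
def comps(c,mask,box,z,amin=20):
    """connected components in box(u0,v0,u1,v1): min-area rect in world"""
    u0,v0,u1,v1=box; m=np.zeros(mask.shape,np.uint8); m[v0:v1,u0:u1]=mask[v0:v1,u0:u1]
    n,l,s,ce=cv2.connectedComponentsWithStats(m)
    for i in range(1,n):
        if s[i,4]<amin: continue
        v,u=np.nonzero(l==i); w=world(c,np.c_[u,v],z).astype(np.float32)
        r=cv2.minAreaRect(w); mu=w.mean(0); e,V=np.linalg.eigh(np.cov(w.T)); a=V[:,1]
        print(ce[i].round(),s[i,4],"mean",mu.round(1),"rect",np.round(r[0],1),np.round(r[1],1),"ang",round(r[2],1),"pca",round(np.degrees(np.arctan2(a[1],a[0])),1), "elong",round((e[1]/max(e[0],1e-9))**.5,2))
E
python3 - <<'E'
from h import *
c=load("top0.npz"); im=c["pixels"]
for i,(u,v,w,h) in enumerate([(155,160,190,142),(340,150,160,150)]):
    cv2.imwrite(f"pics/crop{i}.png",cv2.convertScaleAbs(cv2.resize(im[v:v+h,u:u+w,::-1],None,fx=4,fy=4,interpolation=cv2.INTER_CUBIC),alpha=1.4))
hsv=cv2.cvtColor(im,cv2.COLOR_RGB2HSV)
B=(150,150,500,310)
print("dark");comps(c,(im.max(2)<60),B,3)
print("white");comps(c,((hsv[...,1]<75)&(im.max(2)>100)),B,3)
E
```

```text
dark
[465. 180.] 629 mean [ 629.4 -282.5] rect [ 635.8 -269.8] [101.1  51.2] ang 75.5 pca 91.1 elong 2.16
[366. 184.] 131 mean [624.2 -78.7] rect [623.4 -78.4] [24.5 24.9] ang 88.5 pca 92.1 elong 1.01
[192. 193.] 178 mean [612.5 277.7] rect [612.5 277.8] [94.6  8.9] ang 61.1 pca 60.9 elong 10.45
[289. 188.] 64 mean [618.9  77.9] rect [618.9  77.2] [14.8 25.6] ang 25.8 pca 116.7 elong 1.86
[195. 270.] 977 mean [454.2 271.7] rect [454.3 271.8] [77.  53.1] ang 35.0 pca -145.3 elong 1.45
white
[454. 180.] 1621 mean [ 628.6 -260.5] rect [ 629. -267.] [ 81.1 129.4] ang 1.6 pca 92.0 elong 1.46
[366. 184.] 832 mean [624.1 -79.1] rect [624.2 -79. ] [65.7 65.7] ang 5.3 pca -176.6 elong 1.01
[285. 178.] 178 mean [638.8  86.7] rect [638.9  86.8] [28.7 29.1] ang 89.3 pca 120.5 elong 1.04
[193. 193.] 893 mean [612.3 277.6] rect [612.6 278.1] [124.   41.8] ang 60.7 pca 61.1 elong 2.79
[329. 222.] 194 mean [547.4  -1.5] rect [547.8  -1.4] [30.2 30.2] ang 44.0 pca 123.2 elong 1.02
[236. 226.] 173 mean [542.9 187.7] rect [542.3 187.7] [28.7 28.6] ang 89.7 pca 129.4 elong 1.05
[423. 222.] 35 mean [ 542.4 -192.9] rect [ 542.2 -192.4] [12.4 10.2] ang 89.0 pca 78.8 elong 1.13
[196. 270.] 954 mean [453.9 271.1] rect [454.1 271.7] [106.2  81.9] ang 35.0 pca -144.8 elong 1.25
[285. 272.] 1123 mean [448.   88.2] rect [448.6  88.3] [83.1 56. ] ang 35.4 pca -145.0 elong 1.48
[365. 268.] 143 mean [453.  -72.5] rect [457.1 -73.4] [68.6 50.2] ang 77.5 pca 55.9 elong 1.56
[390. 287.] 27 mean [ 413.8 -121.8] rect [ 414.7 -117.7] [27.8 11.1] ang 75.8 pca 68.9 elong 3.04
```

View pics/crop0.png

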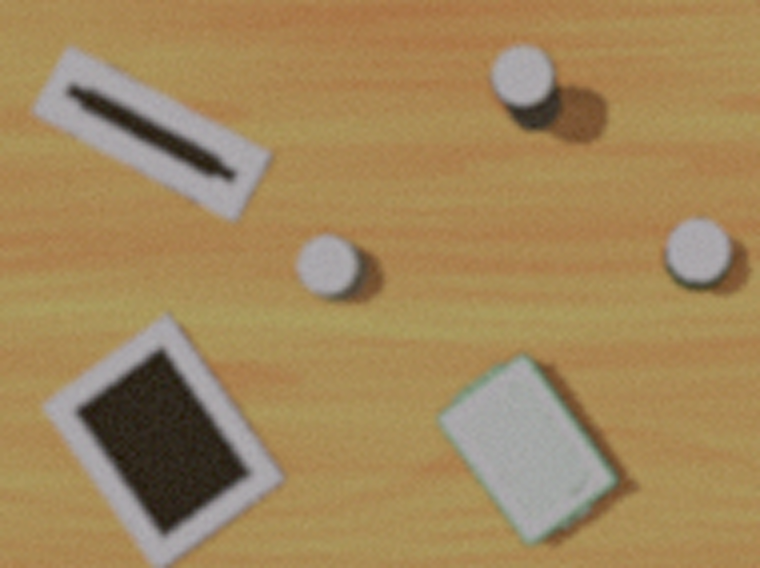

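View pics/crop1.png

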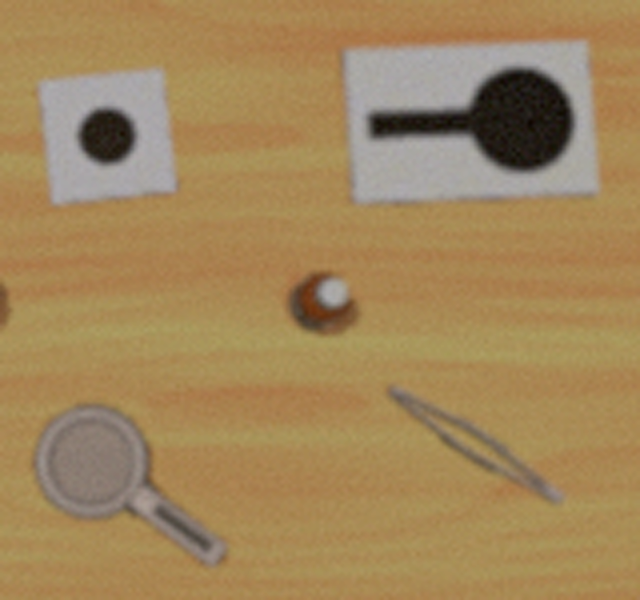

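The crops show the magnifier lens centre at (93,461) and its handle end at (215,556). The tweezers tips are at (391,388) and (560,499). The pad disc is at (521,119), and the box and pads are sharp.

```bash
cat > plan.py <<'E'
import sys, numpy as np
from scipy.spatial.transform import Rotation as Ro
from rig import state
def goto(x,y,z,th,s=None):
    """shift (mm) and turn (deg) in tool axes to TCP x,y,z with closing direction th (deg), pointing down"""
    s=s or state(); R=Ro.from_rotvec(s["orientation"]); t=np.radians(th)
    Y=np.array([np.cos(t),np.sin(t),0]); Z=np.array([0,0,-1.]); T=Ro.from_matrix(np.c_[np.cross(Y,Z),Y,Z])
    d=R.inv().apply(np.array([x,y,z])-s["tool_pos"]); r=np.degrees((R.inv()*T).as_rotvec())
    q1=np.degrees(np.arctan2(y,x)); print("shift",d.round(1),"turn",r.round(1),"q6 after",round(q1-th,1))
if __name__=="__main__":
    s=state(); Rm=Ro.from_rotvec(s["orientation"]).as_matrix()
    print("t",round(s["t"],2),"tcp",s["tool_pos"].round(1),"closing dir",np.degrees(np.arctan2(Rm[1,1],Rm[0,1])).round(1),"w",s["gripper_width"].round(1),"ff",round(s["finger_force"],1))
    for a in sys.argv[1:]: goto(*map(float,a.split(",")),s)
E
python3 - <<'E'
from h import *
c=load("top0.npz"); im=c["pixels"]; hsv=cv2.cvtColor(im,cv2.COLOR_RGB2HSV)
W=(hsv[...,1]<75)&(im.max(2)>100)
print("box");comps(c,W,(260,240,315,300),36)
print("tube");comps(c,W,(270,160,300,195),84)
cr=lambda U,V:(340+(U+.5)/4-.5,150+(V+.5)/4-.5)
f=lambda a,b:(b-a, np.degrees(np.arctan2(*(b-a)[::-1])))
m=world(c,[cr(93,461),cr(215,556)],10); print("mag",m,f(m[1],m[0]))
t=world(c,[cr(391,388),cr(560,499)],8); print("twz",t,t.mean(0),f(t[1],t[0]))
p=world(c,[cr(521,119),cr(370,126)],3); print("magpad",p,f(p[1],p[0]))
# disc only of magnifier pad, and tweezers/magnifier local masks
print("disc");comps(c,im.max(2)<60,(460,160,490,200),3)
bg=cv2.medianBlur(im,31)
d=np.abs(im.astype(int)-bg).max(2)
print("tw");comps(c,d>30,(430,240,490,282),8,60)
print("mag");comps(c,hsv[...,1]<95,(345,248,400,295),10,40)
E
python3 plan.py 448,89,120,125
```

```text
box
[285. 272.] 1123 mean [447.4  85.7] rect [447.9  85.9] [80.6 54.3] ang 35.4 pca -145.0 elong 1.48
tube
[285. 178.] 178 mean [623.2  80.8] rect [623.3  80.9] [26.5 27. ] ang 89.3 pca 120.5 elong 1.04
mag [[ 458.48642934  -67.38189041]
 [ 409.82603599 -127.29631243]] (array([48.66039335, 59.91442203]), np.float64(50.91770647708292))
twz [[ 492.231239   -219.11709568]
 [ 434.30564835 -303.75037129]] [ 463.26844367 -261.43373349] (array([57.92559065, 84.63327561]), np.float64(55.61107353500588))
magpad [[ 629.8265248  -293.28391114]
 [ 627.1796024  -214.43905434]] (array([  2.6469224, -78.8448568]), np.float64(-88.07722973305168))
disc
[470. 180.] 476 mean [ 629.5 -294.5] rect [ 629.5 -295.7] [46.2 52.3] ang 87.3 pca 175.0 elong 1.06
tw
mag
[368. 269.] 838 mean [450.5 -76.6] rect [449.1 -89.9] [106.1  56.5] ang 68.5 pca 52.3 elong 2.12Traceback (most recent call last):
  File "plan.py", line 12, in <module>
    print("t",round(s["t"],2),"tcp",s["tool_pos"].round(1),"closing dir",np.degrees(np.arctan2(Rm[1,1],Rm[0,1])).round(1),"w",s["gripper_width"].round(1),"ff",round(s["finger_force"],1))
                                                                                                                              ^^^^^^^^^^^^^^^^^^^^^^^^
AttributeError: 'float' object has no attribute 'round'
```

```bash
sed -i 's/s\["gripper_width"\].round(1)/round(float(s["gripper_width"]),1)/' plan.py; python3 plan.py 447.7,86,100,125
```

```text
t 0.1 tcp [239.3 549.6 230.3] closing dir 66.5 w 85.5 ff 0.0
shift [-376.2 -341.6  130.8] turn [ -0.1  -0.1 -58.5] q6 after -114.1
```

Emit:
jog_arm(increments="-0.376 -0.342 0.131 0 0 -58.5; -0.376 -0.342 0.131 0 0 -58.5; -0.376 -0.342 0.131 0 0 -58.5; -0.376 -0.342 0.131 0 0 -58.5; -0.376 -0.342 0.131 0 0 -58.5; -0.376 -0.342 0.131 0 0 -58.5; -0.376 -0.342 0.131 0 0 -58.5; -0.376 -0.342 0.131 0 0 -58.5; -0.376 -0.342 0.131 0 0 -58.5; -0.376 -0.342 0.131 0 0 -58.5; -0.376 -0.342 0.131 0 0 -58.5; -0.376 -0.342 0.131 0 0 -58.5", gripper=0.0854)

```text
t: 1.6
tool_pos: [447.6, 87.5, 100.6]
orientation: [-0.946, 2.995, 0.0]
force: [0.4, 0.3, 0.2]
gripper_width: 85.3
finger_force: 0.0
```

```bash
python3 plan.py 447.7,86,5,125
```

```text
t 1.6 tcp [447.6  87.5 100.6] closing dir 125.0 w 85.3 ff 0.0
shift [ 0.8 -1.3 95.6] turn [0. 0. 0.] q6 after -114.1
```

Emit:
jog_arm(increments="0.001 -0.001 0.05 0 0 0; 0.001 -0.001 0.08 0 0 0; 0.001 -0.001 0.095 0 0 0; 0.001 -0.001 0.095 0 0 0; 0.001 -0.001 0.095 0 0 0")

```text
t: 2.22
tool_pos: [448.7, 85.4, 6.7]
orientation: [-0.944, 2.994, -0.001]
force: [0.8, -0.7, -0.1]
gripper_width: 85.4
finger_force: 0.0
```

Emit:
jog_arm(increments="0 0 0 0 0 0; 0 0 0 0 0 0; 0 0 0 0 0 0; 0 0 0 0 0 0; 0 0 0 0 0 0; 0 0 0 0 0 0", gripper=0.03)

```text
t: 2.98
tool_pos: [448.7, 85.0, 6.6]
orientation: [-0.943, 2.994, -0.001]
force: [-0.3, -0.6, 6.5]
gripper_width: 55.1
finger_force: 64.0
```

Emit:
jog_arm(increments="0 0 -0.05 0 0 0; 0 0 -0.09 0 0 0; 0 0 -0.09 0 0 0")

```text
t: 3.35
tool_pos: [450.6, 85.2, 99.4]
orientation: [-0.941, 2.989, -0.003]
force: [0.6, 0.8, -0.5]
gripper_width: 54.9
finger_force: 64.0
```

```bash
python3 plan.py 454.2,271.7,97,125
```

```text
t 3.35 tcp [450.6  85.2  99.4] closing dir 125.0 w 54.9 ff 64.0
shift [-109.8  150.8    2.5] turn [-0.2  0.4 -0. ] q6 after -94.1
```

Emit:
jog_arm(increments="-0.11 0.151 0.002 0 0 0; -0.11 0.151 0.002 0 0 0; -0.11 0.151 0.002 0 0 0; -0.11 0.151 0.002 0 0 0; -0.11 0.151 0.002 0 0 0; -0.11 0.151 0.002 0 0 0")

```text
t: 4.1
tool_pos: [450.9, 270.4, 92.6]
orientation: [0.941, -2.996, 0.001]
force: [-0.2, -0.3, -0.4]
gripper_width: 55.6
finger_force: 64.0
```

```bash
python3 plan.py 454.2,271.7,10.5,125
```

```text
t 4.1 tcp [450.9 270.4  92.6] closing dir 124.9 w 55.6 ff 64.0
shift [-3.6 -0.9 82.1] turn [-0.  -0.1 -0.1] q6 after -94.1
```

Emit:
jog_arm(increments="-0.0035 -0.001 0.05 0 0 0; -0.0035 -0.001 0.075 0 0 0; -0.0035 -0.001 0.075 0 0 0; -0.0035 -0.001 0.075 0 0 0")

```text
t: 4.6
tool_pos: [455.6, 272.6, 19.6]
orientation: [-0.941, 2.996, 0.0]
force: [0.3, -1.1, -0.7]
gripper_width: 55.3
finger_force: 64.0
```

```bash
python3 plan.py 454.2,271.7,10.2,125
```

```text
t 4.6 tcp [455.6 272.6  19.6] closing dir 124.9 w 55.3 ff 64.0
shift [1.7 0.  9.4] turn [-0.   0.1 -0.1] q6 after -94.1
```

Emit:
jog_arm(increments="0.001 0 0.007 0 0 0; 0.001 0 0.009 0 0 0; 0.001 0 0.009 0 0 0; 0.001 0 0.009 0 0 0")

```text
t: 5.1
tool_pos: [454.0, 272.5, 9.6]
orientation: [-0.944, 2.996, -0.0]
force: [-0.1, -0.6, 1.9]
gripper_width: 54.8
finger_force: 64.1
```

```bash
python3 plan.py 454.2,271.7,10,125
```

```text
t 5.1 tcp [454.  272.5   9.6] closing dir 125.0 w 54.8 ff 64.1
shift [ 0.3 -0.8 -0.4] turn [-0.  0. -0.] q6 after -94.1
```

Box on the pad, so I'll release it and retreat.

Emit:
jog_arm(increments="0 0 0 0 0 0; 0 0 0 0 0 0; 0 0 0 0 0 0; 0 0 0 0 0 0; 0 0 -0.05 0 0 0; 0 0 -0.11 0 0 0; 0 0 -0.14 0 0 0; 0 0 -0.14 0 0 0", gripper=0.0854)

```text
t: 6.1
tool_pos: [455.9, 273.4, 153.0]
orientation: [-0.942, 2.99, 0.001]
force: [-0.2, -0.4, -0.4]
gripper_width: 85.3
finger_force: 0.0
```

```bash
python3 plan.py 623.3,81,150,90 624,-79,150,90
```

```text
t 6.1 tcp [455.9 273.4 153. ] closing dir 125.0 w 85.3 ff 0.0
shift [ -26.9 -253.6    3.5] turn [ 0.1  0.4 35. ] q6 after -82.6
shift [  64.2 -385.2    3. ] turn [ 0.1  0.4 35. ] q6 after -97.2
```

Emit:
jog_arm(increments="-0.027 -0.254 0.003 0 0 65; -0.027 -0.254 0.003 0 0 65; -0.027 -0.254 0.003 0 0 65; -0.027 -0.254 0.003 0 0 65; -0.027 -0.254 0.003 0 0 65; -0.027 -0.254 0.003 0 0 65; -0.027 -0.254 0.003 0 0 65; -0.027 -0.254 0.003 0 0 65; -0.027 -0.254 0.003 0 0 65")

```text
t: 7.22
tool_pos: [621.1, 80.0, 146.0]
orientation: [-0.81, -3.035, 0.0]
force: [-0.1, -0.6, 0.7]
gripper_width: 85.4
finger_force: 0.0
```

```bash
python3 plan.py 623.3,81,26,60
```

```text
t 7.22 tcp [621.1  80.  146. ] closing dir 60.1 w 85.4 ff 0.0
shift [ -1.4   2.  120. ] turn [-0.  -0.   0.1] q6 after -52.6
```

Emit:
jog_arm(increments="-0.001 0.0015 0.05 0 0 0; -0.001 0.0015 0.095 0 0 0; -0.001 0.0015 0.119 0 0 0; -0.001 0.0015 0.119 0 0 0; -0.001 0.0015 0.119 0 0 0")

```text
t: 7.85
tool_pos: [624.0, 80.7, 28.8]
orientation: [0.812, 3.033, 0.001]
force: [0.8, 0.1, 0.2]
gripper_width: 85.4
finger_force: 0.0
```

Emit:
jog_arm(increments="0 0 0 0 0 0; 0 0 0 0 0 0; 0 0 0 0 0 0; 0 0 0 0 0 0; 0 0 0 0 0 0; 0 0 0 0 0 0; 0 0 0 0 0 0; 0 0 0 0 0 0", gripper=0.01)

```text
t: 8.85
tool_pos: [623.4, 80.5, 27.8]
orientation: [0.814, 3.034, 0.0]
force: [-1.5, -1.3, 6.5]
gripper_width: 26.9
finger_force: 58.7
```

Emit:
jog_arm(increments="0 0 -0.04 0 0 0; 0 0 -0.08 0 0 0; 0 0 -0.08 0 0 0; 0 0 -0.08 0 0 0")

```text
t: 9.35
tool_pos: [622.5, 80.5, 106.4]
orientation: [-0.814, -3.033, 0.0]
force: [-0.2, 0.1, -0.7]
gripper_width: 26.9
finger_force: 59.0
```

```bash
python3 plan.py 624.2,-79,108,60
```

```text
t 9.35 tcp [622.5  80.5 106.4] closing dir 60.0 w 26.9 ff 59.0
shift [ -81.3 -137.2   -1.6] turn [-0. -0. -0.] q6 after -67.2
```

Emit:
jog_arm(increments="-0.081 -0.137 -0.001 0 0 0; -0.081 -0.137 -0.001 0 0 0; -0.081 -0.137 -0.001 0 0 0; -0.081 -0.137 -0.001 0 0 0; -0.081 -0.137 -0.001 0 0 0; -0.081 -0.137 -0.001 0 0 0")

```text
t: 10.1
tool_pos: [624.1, -77.3, 107.4]
orientation: [-0.812, -3.033, -0.0]
force: [0.6, -0.3, 0.3]
gripper_width: 26.7
finger_force: 59.2
```

```bash
python3 plan.py 624.2,-79,31.5,60
python3 - <<'E'
from rig import cams
import cv2,numpy as np
c=cams.camera("scene"); np.savez("scene1.npz",**c)
cv2.imwrite("pics/s1.png",cv2.convertScaleAbs(cv2.resize(c["pixels"][140:390,230:480,::-1],None,fx=2.4,fy=2.4,interpolation=cv2.INTER_CUBIC),alpha=1.4))
E
```

```text
t 10.1 tcp [624.1 -77.3 107.4] closing dir 60.0 w 26.7 ff 59.2
shift [-1.  -1.5 75.9] turn [-0.  -0.1  0. ] q6 after -67.2
```

View pics/s1.png

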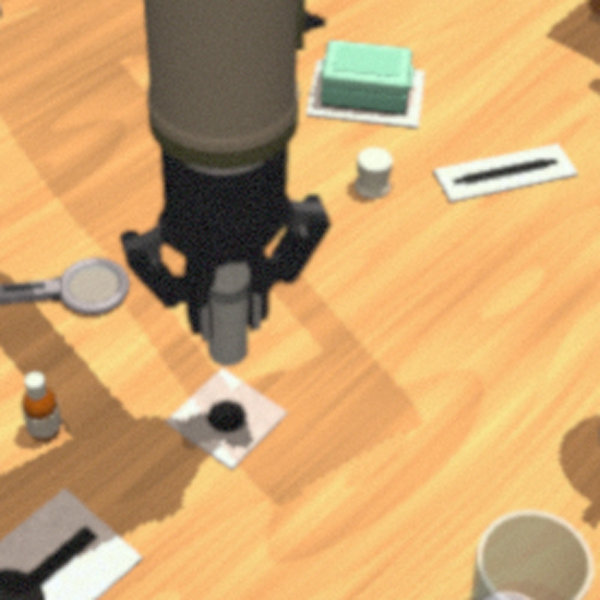

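The box sits squarely on its pad (crop 367,80). The tube hangs upright (228,315) above its disc (228,415).

Emit:
jog_arm(increments="-0.001 -0.0015 0.05 0 0 0; -0.001 -0.0015 0.07 0 0 0; -0.001 -0.0015 0.073 0 0 0; -0.001 -0.0015 0.073 0 0 0")

```text
t: 10.65
tool_pos: [625.4, -80.3, 36.4]
orientation: [0.813, 3.033, 0.0]
force: [1.4, 0.4, -0.8]
gripper_width: 26.6
finger_force: 59.2
```

```bash
python3 plan.py 624.2,-79,31,60
```

```text
t 10.65 tcp [625.4 -80.3  36.4] closing dir 60.0 w 26.6 ff 59.2
shift [1.7 0.5 5.4] turn [ 0.   0.1 -0. ] q6 after -67.2
```

Emit:
jog_arm(increments="0.001 0.0005 0.0045 0 0 0; 0.001 0.0005 0.0045 0 0 0; 0.001 0.0005 0.0045 0 0 0")

```text
t: 11.02
tool_pos: [624.3, -79.6, 31.3]
orientation: [0.814, 3.034, 0.0]
force: [0.1, 0.0, -0.5]
gripper_width: 26.5
finger_force: 59.2
```

```bash
python3 plan.py 624.2,-79,31,60
```

```text
t 11.03 tcp [624.3 -79.6  31.3] closing dir 60.0 w 26.5 ff 59.2
shift [0.4 0.4 0.3] turn [ 0.  0. -0.] q6 after -67.2
```

Emit:
jog_arm(increments="0 0 0.001 0 0 0; 0 0 0.001 0 0 0; 0 0 0.001 0 0 0")

```text
t: 11.4
tool_pos: [624.5, -79.7, 30.9]
orientation: [0.814, 3.033, -0.0]
force: [-2.1, 1.0, 6.0]
gripper_width: 26.8
finger_force: 59.7
```

Emit:
jog_arm(increments="0 0 0 0 0 0; 0 0 0 0 0 0; 0 0 0 0 0 0; 0 0 0 0 0 0; 0 0 0 0 0 0; 0 0 -0.03 0 0 0; 0 0 -0.08 0 0 0; 0 0 -0.12 0 0 0; 0 0 -0.12 0 0 0", gripper=0.0854)

```text
t: 12.52
tool_pos: [627.0, -80.1, 155.1]
orientation: [0.812, 3.026, 0.001]
force: [0.5, -0.3, -0.8]
gripper_width: 85.5
finger_force: 0.0
```

```bash
python3 plan.py 463.3,-261.5,100,-34.4
```

```text
t 12.53 tcp [627.  -80.1 155.1] closing dir 60.0 w 85.5 ff 0.0
shift [  51.4 -239.1   54.1] turn [ 0.5  0.2 94.4] q6 after 5.0
```

Emit:
jog_arm(increments="0.051 -0.239 0.053 0 0 94.4; 0.051 -0.239 0.053 0 0 94.4; 0.051 -0.239 0.053 0 0 94.4; 0.051 -0.239 0.053 0 0 94.4; 0.051 -0.239 0.053 0 0 94.4; 0.051 -0.239 0.053 0 0 94.4; 0.051 -0.239 0.053 0 0 94.4; 0.051 -0.239 0.053 0 0 94.4; 0.051 -0.239 0.053 0 0 94.4; 0.051 -0.239 0.053 0 0 94.4; 0.051 -0.239 0.053 0 0 94.4", gripper=0.045)

```text
t: 13.9
tool_pos: [460.0, -260.6, 96.2]
orientation: [-2.776, -1.469, 0.001]
force: [-0.3, 0.3, -0.4]
gripper_width: 44.9
finger_force: 0.0
```

```bash
python3 plan.py 463.3,-261.5,15,-34.4;  python3 - <<'E'
from rig import cams
from h import *
c=cams.camera("scene"); np.savez("scene2.npz",**c)
cv2.imwrite("pics/s2.png",cv2.convertScaleAbs(cv2.resize(c["pixels"][230:430,100:360,::-1],None,fx=3,fy=3,interpolation=cv2.INTER_CUBIC),alpha=1.4))
E
```

```text
t 13.9 tcp [ 460.  -260.6   96.2] closing dir -34.2 w 44.9 ff 0.0
shift [ 1.2  3.3 81.2] turn [-0.  -0.   0.2] q6 after 5.0
```

View pics/s2.png

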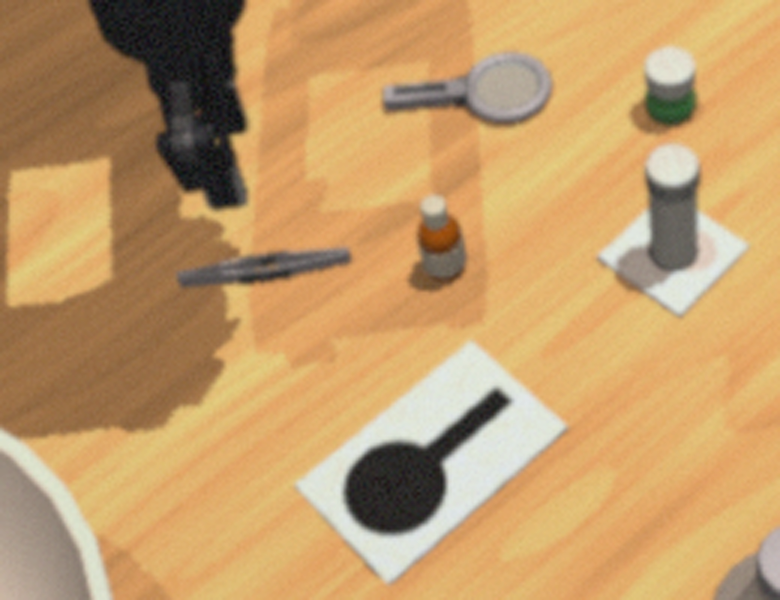

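The tube stands centred on its pad (crop 673,210). The tweezers' tips are at (180,280) and (349,256), and the magnifier's lens is at (508,88).

Run:
```python
from h import *
c=load("scene2.npz"); f=lambda U,V:(100+(U+.5)/3-.5,230+(V+.5)/3-.5)
t=world(c,[f(180,280),f(349,256)],5); print(t,t.mean(0),np.degrees(np.arctan2(*(t[1]-t[0])[::-1])))
m=world(c,[f(508,87),f(386,96)],8); print(m,np.degrees(np.arctan2(*(m[0]-m[1])[::-1])))
p=world(c,[f(395,487),f(505,397)],3); print(p,np.degrees(np.arctan2(*(p[0]-p[1])[::-1])))
```

```text
[[ 433.99987778 -305.03678768]
 [ 491.41367794 -221.08437604]] [ 462.70677786 -263.06058186] 55.63235881133523
[[ 459.69407448  -68.44838312]
 [ 409.48344837 -129.38504554]] 50.512140324903086
[[ 628.59177994 -294.25391666]
 [ 628.11264779 -215.70952773]] -89.65049178001166
```

Emit:
jog_arm(increments="0.001 0.003 0.05 0 0 0; 0.001 0.003 0.078 0 0 0; 0.001 0.003 0.078 0 0 0; 0.001 0.003 0.078 0 0 0; 0.001 0.003 0.078 0 0 0")

```text
t: 14.58
tool_pos: [464.6, -262.7, 20.7]
orientation: [2.777, 1.464, 0.002]
force: [0.0, 0.2, 0.8]
gripper_width: 45.2
finger_force: 0.0
```

```bash
python3 plan.py 463.3,-261.5,3,-34.4
```

```text
t 14.57 tcp [ 464.6 -262.7   20.7] closing dir -34.4 w 45.2 ff 0.0
shift [ 0.2 -1.8 17.7] turn [ 0.2  0.  -0. ] q6 after 5.0
```

Emit:
jog_arm(increments="0.0005 -0.001 0.016 0 0 0; 0.0005 -0.001 0.017 0 0 0; 0.0005 -0.001 0.017 0 0 0; 0.0005 -0.001 0.017 0 0 0")

```text
t: 15.08
tool_pos: [462.9, -260.9, 2.0]
orientation: [2.779, 1.464, 0.0]
force: [0.8, -0.1, -0.1]
gripper_width: 44.7
finger_force: 0.0
```

```bash
python3 plan.py 463.1,-262.2,2.5,-34.4
```

```text
t 15.07 tcp [ 462.9 -260.9    2. ] closing dir -34.4 w 44.7 ff 0.0
shift [-1.   0.9 -0.5] turn [ 0.  0. -0.] q6 after 4.9
```

Emit:
jog_arm(increments="-0.001 0.0005 -0.0005 0 0 0; -0.001 0.0005 -0.0005 0 0 0; -0.001 0.0005 -0.0005 0 0 0; -0.001 0.0005 -0.0005 0 0 0; -0.001 0.0005 -0.0005 0 0 0; -0.001 0.0005 -0.0005 0 0 0", gripper=0)

```text
t: 15.82
tool_pos: [463.0, -262.2, 2.8]
orientation: [2.779, 1.464, 0.001]
force: [0.3, -0.7, 6.5]
gripper_width: 9.8
finger_force: 59.4
```

Emit:
jog_arm(increments="0 0 -0.02 0 0 0; 0 0 -0.06 0 0 0; 0 0 -0.11 0 0 0; 0 0 -0.11 0 0 0; 0 0 -0.11 0 0 0")

```text
t: 16.45
tool_pos: [462.3, -261.6, 111.6]
orientation: [-2.779, -1.464, 0.0]
force: [0.4, 0.5, -0.8]
gripper_width: 9.7
finger_force: 58.7
```

```bash
python3 plan.py 612.5,277.8,112,-29
```

```text
t 16.45 tcp [ 462.3 -261.6  111.6] closing dir -34.4 w 9.7 ff 58.7
shift [ 5.298e+02 -1.811e+02 -2.000e-01] turn [-0.  -0.  -5.4] q6 after 53.4
```

Emit:
jog_arm(increments="0.53 -0.181 0 0 0 -5.4; 0.53 -0.181 0 0 0 -5.4; 0.53 -0.181 0 0 0 -5.4; 0.53 -0.181 0 0 0 -5.4; 0.53 -0.181 0 0 0 -5.4; 0.53 -0.181 0 0 0 -5.4; 0.53 -0.181 0 0 0 -5.4; 0.53 -0.181 0 0 0 -5.4; 0.53 -0.181 0 0 0 -5.4; 0.53 -0.181 0 0 0 -5.4; 0.53 -0.181 0 0 0 -5.4; 0.53 -0.181 0 0 0 -5.4")

```text
t: 17.95
tool_pos: [612.5, 276.0, 111.3]
orientation: [-2.708, -1.592, 0.003]
force: [0.7, -0.3, 0.6]
gripper_width: 9.7
finger_force: 58.8
```

```bash
python3 plan.py 612.5,277.8,40,-29
```

```text
t 17.95 tcp [612.5 276.  111.3] closing dir -29.1 w 9.7 ff 58.8
shift [ 1.6 -0.8 71.3] turn [-0.1  0.1 -0.1] q6 after 53.4
```

Emit:
jog_arm(increments="0.001 -0.0005 0.05 0 0 0; 0.001 -0.0005 0.07 0 0 0; 0.001 -0.0005 0.07 0 0 0; 0.001 -0.0005 0.07 0 0 0; 0.001 -0.0005 0.07 0 0 0")

```text
t: 18.58
tool_pos: [614.6, 279.1, 44.6]
orientation: [2.707, 1.593, 0.005]
force: [0.5, 0.3, 0.2]
gripper_width: 9.5
finger_force: 58.8
```

```bash
python3 plan.py 612.5,277.8,6.5,-29;  python3 - <<'E'
from rig import cams
from h import *
c=cams.camera("scene"); np.savez("scene3.npz",**c)
cv2.imwrite("pics/s3.png",cv2.convertScaleAbs(cv2.resize(c["pixels"][140:260,340:500,::-1],None,fx=4,fy=4,interpolation=cv2.INTER_CUBIC),alpha=1.4))
E
```

```text
t 18.57 tcp [614.6 279.1  44.6] closing dir -29.0 w 9.5 ff 58.8
shift [-2.3 -1.2 38.1] turn [ 0.1 -0.1 -0. ] q6 after 53.4
```

View pics/s3.png

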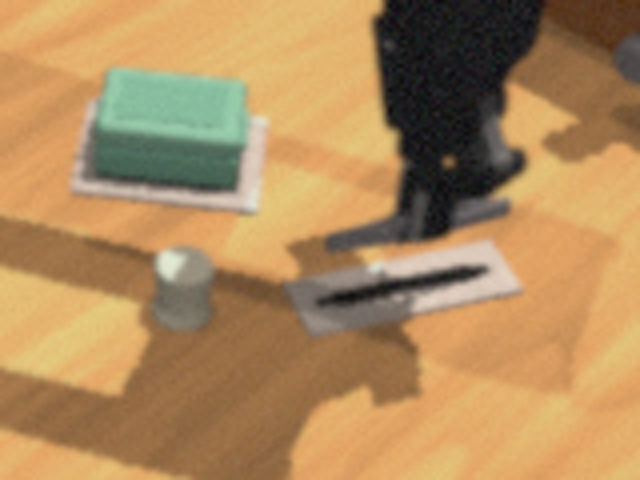

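The tweezers are held level, with ends at crop (328,243) and (509,207), above the bar ((318,300) to (490,270)). I'll check the centring.

Run:
```python
from h import *
c=load("scene3.npz"); f=lambda U,V:(340+(U+.5)/4-.5,140+(V+.5)/4-.5)
for P,z in (([(328,243),(509,207)],47),([(318,300),(490,270)],3)):
    t=world(c,[f(*p) for p in P],z); print(t.round(1),t.mean(0).round(1),np.degrees(np.arctan2(*(t[1]-t[0])[::-1])),np.linalg.norm(t[1]-t[0]))
```

```text
[[589.2 233.4]
 [639.6 322.8]] [614.4 278.1] 60.626811796844876 102.64527331146847
[[587.1 236. ]
 [638.7 319.9]] [612.9 278. ] 58.385959869350266 98.47490730075423
```

Emit:
jog_arm(increments="-0.001 -0.0005 0.028 0 0 0; -0.001 -0.0005 0.033 0 0 0; -0.001 -0.0005 0.033 0 0 0; -0.001 -0.0005 0.033 0 0 0")

```text
t: 19.12
tool_pos: [613.1, 278.4, 10.6]
orientation: [2.707, 1.593, 0.003]
force: [-0.4, -0.3, -0.5]
gripper_width: 9.9
finger_force: 58.8
```

```bash
python3 plan.py 612.5,277.8,6.0,-29
```

```text
t 19.12 tcp [613.1 278.4  10.6] closing dir -29.0 w 9.9 ff 58.8
shift [-0.8 -0.2  4.6] turn [ 0.1 -0.1 -0. ] q6 after 53.4
```

Centred and aligned. I'll lower to contact.

Emit:
jog_arm(increments="-0.0005 0 0.004 0 0 0; -0.0005 0 0.0045 0 0 0; -0.0005 0 0.0045 0 0 0")

```text
t: 19.5
tool_pos: [612.7, 277.9, 5.8]
orientation: [2.707, 1.593, 0.002]
force: [-0.7, -1.1, 5.7]
gripper_width: 9.9
finger_force: 59.5
```

```bash
python3 plan.py 612.5,277.8,6.0,-29
```

```text
t 19.5 tcp [612.7 277.9   5.8] closing dir -29.0 w 9.9 ff 59.5
shift [-0.2 -0.1 -0.2] turn [ 0.1 -0.1 -0. ] q6 after 53.4
```

Emit:
jog_arm(increments="0 0 0 0 0 0; 0 0 0 0 0 0; 0 0 0 0 0 0; 0 0 0 0 0 0; 0 0 -0.03 0 0 0; 0 0 -0.08 0 0 0; 0 0 -0.11 0 0 0; 0 0 -0.11 0 0 0", gripper=0.045)

```text
t: 20.5
tool_pos: [614.3, 278.5, 119.1]
orientation: [2.706, 1.593, 0.011]
force: [-0.0, 0.3, 0.1]
gripper_width: 45.1
finger_force: 0.0
```

```bash
python3 plan.py 424.3,-110.5,100,-39.2
```

```text
t 20.5 tcp [614.3 278.5 119.1] closing dir -29.0 w 45.1 ff 0.0
shift [-432.5   22.6   16.9] turn [ 0.2 -0.3 10.2] q6 after 24.6
```

Emit:
jog_arm(increments="-0.432 0.023 0.016 0 0 10.2; -0.432 0.023 0.016 0 0 10.2; -0.432 0.023 0.016 0 0 10.2; -0.432 0.023 0.016 0 0 10.2; -0.432 0.023 0.016 0 0 10.2; -0.432 0.023 0.016 0 0 10.2; -0.432 0.023 0.016 0 0 10.2; -0.432 0.023 0.016 0 0 10.2; -0.432 0.023 0.016 0 0 10.2; -0.432 0.023 0.016 0 0 10.2; -0.432 0.023 0.016 0 0 10.2")

```text
t: 21.88
tool_pos: [422.7, -110.1, 98.6]
orientation: [-2.836, -1.35, 0.0]
force: [0.0, -0.9, -0.2]
gripper_width: 45.5
finger_force: 0.0
```

```bash
python3 plan.py 424.3,-110.5,20,-39.2
```

```text
t 21.88 tcp [ 422.7 -110.1   98.6] closing dir -39.1 w 45.5 ff 0.0
shift [ 0.7  1.5 78.6] turn [-0.   0.   0.1] q6 after 24.6
```

Emit:
jog_arm(increments="0.0005 0.001 0.05 0 0 0; 0.0005 0.001 0.08 0 0 0; 0.0005 0.001 0.08 0 0 0; 0.0005 0.001 0.08 0 0 0; 0.0005 0.001 0.08 0 0 0")

```text
t: 22.5
tool_pos: [425.0, -111.9, 20.6]
orientation: [2.836, 1.346, 0.003]
force: [0.3, -0.2, 0.1]
gripper_width: 45.1
finger_force: 0.0
```

```bash
python3 plan.py 424.3,-110.5,3,-39.2
```

```text
t 22.5 tcp [ 425.  -111.9   20.6] closing dir -39.2 w 45.1 ff 0.0
shift [ 0.6 -1.5 17.6] turn [ 0.2 -0.1 -0. ] q6 after 24.6
```

Emit:
jog_arm(increments="0.0005 -0.0005 0.015 0 0 0; 0.0005 -0.0005 0.0165 0 0 0; 0.0005 -0.0005 0.0165 0 0 0; 0.0005 -0.0005 0.0165 0 0 0")

```text
t: 23.0
tool_pos: [423.5, -110.8, 2.4]
orientation: [2.838, 1.346, 0.0]
force: [0.6, 0.5, 0.1]
gripper_width: 45.0
finger_force: 0.0
```

Emit:
jog_arm(increments="0 0 0 0 0 0; 0 0 0 0 0 0; 0 0 0 0 0 0; 0 0 0 0 0 0; 0 0 0 0 0 0; 0 0 0 0 0 0", gripper=0)

```text
t: 23.75
tool_pos: [423.8, -110.9, 2.7]
orientation: [2.838, 1.346, 0.001]
force: [-2.1, 0.3, 5.9]
gripper_width: 11.8
finger_force: 59.1
```

Emit:
jog_arm(increments="0 0 -0.02 0 0 0; 0 0 -0.06 0 0 0; 0 0 -0.11 0 0 0; 0 0 -0.11 0 0 0; 0 0 -0.11 0 0 0")

```text
t: 24.38
tool_pos: [423.1, -110.6, 111.7]
orientation: [-2.838, -1.346, 0.0]
force: [-0.7, 0.8, -1.3]
gripper_width: 12.0
finger_force: 58.7
```

```bash
python3 plan.py 627.8,-239,115,-168
```

```text
t 24.38 tcp [ 423.1 -110.6  111.7] closing dir -39.2 w 12.0 ff 58.7
shift [ 30.1 239.8  -3.4] turn [ -0.    0.  128.8] q6 after 147.2
```

Emit:
jog_arm(increments="0.03 0.24 -0.003 0 0 129; 0.03 0.24 -0.003 0 0 129; 0.03 0.24 -0.003 0 0 129; 0.03 0.24 -0.003 0 0 129; 0.03 0.24 -0.003 0 0 129; 0.03 0.24 -0.003 0 0 129; 0.03 0.24 -0.003 0 0 129; 0.03 0.24 -0.003 0 0 129; 0.03 0.24 -0.003 0 0 129; 0.03 0.24 -0.003 0 0 129; 0.03 0.24 -0.003 0 0 129; 0.03 0.24 -0.003 0 0 129")

```text
t: 25.88
tool_pos: [626.7, -238.6, 112.0]
orientation: [2.432, -1.987, -0.007]
force: [1.3, -0.1, -0.5]
gripper_width: 12.0
finger_force: 58.8
```

Emit:
jog_arm(increments="0 0 0 0 0 0; 0 0 0 0 0 0; 0 0 0 0 0 0")

```text
t: 26.25
tool_pos: [628.0, -239.2, 114.7]
orientation: [2.441, -1.977, -0.001]
force: [0.7, -0.5, 0.2]
gripper_width: 12.0
finger_force: 58.8
```

```bash
python3 plan.py 627.8,-239,30,-168;  python3 - <<'E'
from rig import cams
from h import *
c=cams.camera("scene"); np.savez("scene4.npz",**c)
cv2.imwrite("pics/s4.png",cv2.convertScaleAbs(cv2.resize(c["pixels"][270:430,150:350,::-1],None,fx=3.5,fy=3.5,interpolation=cv2.INTER_CUBIC),alpha=1.4))
E
```

```text
t 26.25 tcp [ 628.  -239.2  114.7] closing dir -168.0 w 12.0 ff 58.8
shift [-0.2  0.1 84.7] turn [ 0.  0. -0.] q6 after 147.2
```

View pics/s4.png

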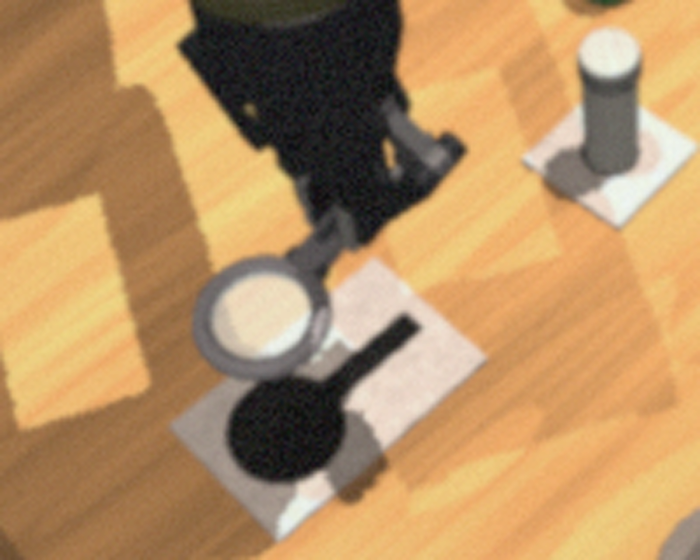

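The magnifier is held with its lens at (262,317) above the pad; the disc is at (287,428). I'll set it down about 10° short, then regrasp it with the gripper turned half round.

Emit:
jog_arm(increments="0 0 0.05 0 0 0; 0 0 0.09 0 0 0; 0 0 0.104 0 0 0; 0 0 0.104 0 0 0; 0 0 0.104 0 0 0; 0 0 0.104 0 0 0")

```text
t: 27.05
tool_pos: [629.8, -240.1, 13.8]
orientation: [-2.438, 1.98, -0.006]
force: [-0.0, -1.0, -1.4]
gripper_width: 12.0
finger_force: 58.8
```

```bash
python3 plan.py 627.8,-239,6,-168
```

```text
t 27.05 tcp [ 629.8 -240.1   13.8] closing dir -168.1 w 12.0 ff 58.8
shift [-1.5  1.8  7.7] turn [-0.2 -0.1 -0.1] q6 after 147.2
```

Emit:
jog_arm(increments="-0.001 0.001 0.006 0 0 0; -0.001 0.001 0.007 0 0 0; -0.001 0.001 0.007 0 0 0; -0.001 0.001 0.007 0 0 0")

```text
t: 27.55
tool_pos: [627.8, -238.9, 5.8]
orientation: [-2.439, 1.98, -0.003]
force: [-2.8, 0.7, 7.9]
gripper_width: 11.9
finger_force: 59.8
```

Emit:
jog_arm(increments="0 0 0 0 0 0; 0 0 0 0 0 0; 0 0 0 0 0 0; 0 0 0 0 0 0; 0 0 -0.03 0 0 0; 0 0 -0.08 0 0 0; 0 0 -0.08 0 0 0", gripper=0.045)

```text
t: 28.42
tool_pos: [630.7, -240.3, 90.5]
orientation: [-2.437, 1.979, -0.015]
force: [0.4, -0.5, 0.1]
gripper_width: 44.8
finger_force: 0.0
```

Emit:
jog_arm(increments="0 0 0 0 0 -90; 0 0 0 0 0 -90; 0 0 0 0 0 -90; 0 0 0 0 0 -90; 0 0 0 0 0 -90; 0 0 0 0 0 -90; 0 0 0 0 0 -90; 0 0 0 0 0 -90; 0 0 0 0 0 -90; 0 0 0 0 0 -90")

```text
t: 29.68
tool_pos: [626.7, -238.4, 83.4]
orientation: [-3.124, -0.323, 0.002]
force: [-0.8, -0.9, 1.5]
gripper_width: 44.8
finger_force: 0.0
```

Emit:
jog_arm(increments="0 0 0 0 0 -90; 0 0 0 0 0 -90; 0 0 0 0 0 -90; 0 0 0 0 0 -90; 0 0 0 0 0 -90; 0 0 0 0 0 -90; 0 0 0 0 0 -90; 0 0 0 0 0 -90; 0 0 0 0 0 -90; 0 0 0 0 0 -90")

```text
t: 30.92
tool_pos: [626.8, -238.5, 83.8]
orientation: [-1.983, -2.436, 0.0]
force: [-0.5, 0.4, 0.2]
gripper_width: 44.9
finger_force: 0.0
```

```bash
python3 plan.py 627.8,-239,20,12;  python3 - <<'E'
from rig import cams
from h import *
c=cams.camera("scene"); np.savez("scene5.npz",**c)
cv2.imwrite("pics/s5.png",cv2.convertScaleAbs(cv2.resize(c["pixels"][300:430,180:320,::-1],None,fx=4.5,fy=4.5,interpolation=cv2.INTER_CUBIC),alpha=1.4))
E
```

```text
t 30.93 tcp [ 626.8 -238.5   83.8] closing dir 11.7 w 44.9 ff 0.0
shift [-0.7  0.9 63.8] turn [-0.  -0.  -0.3] q6 after -32.8
```

View pics/s5.png

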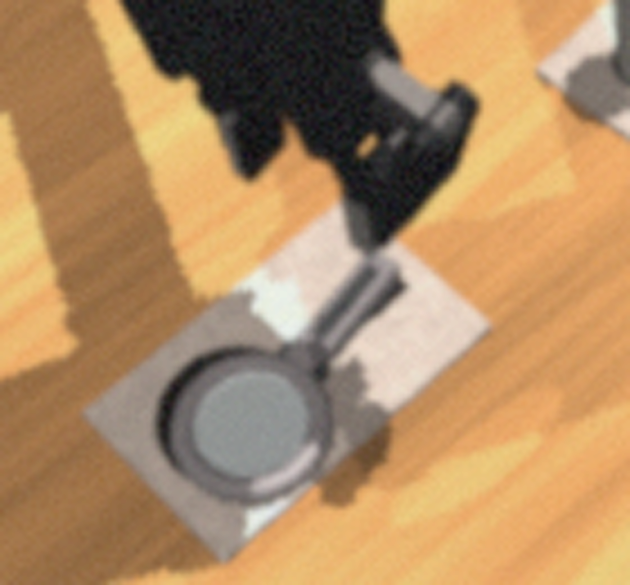

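The magnifier lies on the pad with its lens at (248,424) and its handle end near (388,270).

Run:
```python
from h import *
c=load("scene5.npz"); f=lambda U,V:(180+(U+.5)/4.5-.5,300+(V+.5)/4.5-.5)
t=world(c,[f(248,423),f(387,272)],12); d=t[0]-t[1]; print(t,np.degrees(np.arctan2(*d[::-1])), np.hypot(*d), t[0]-55*d/np.hypot(*d))
```

```text
[[ 639.06842431 -293.91569286]
 [ 627.06759026 -218.88277992]] -80.91302296087073 75.98656488105058 [ 630.38207464 -239.60595773]
```

Emit:
jog_arm(increments="-0.0005 0.0005 0.05 0 0 0; -0.0005 0.0005 0.063 0 0 0; -0.0005 0.0005 0.063 0 0 0; -0.0005 0.0005 0.063 0 0 0; -0.0005 0.0005 0.063 0 0 0")

```text
t: 31.6
tool_pos: [629.0, -239.6, 23.4]
orientation: [1.979, 2.436, 0.001]
force: [-0.0, 0.8, -0.4]
gripper_width: 45.0
finger_force: 0.0
```

```bash
python3 plan.py 627.8,-239,6,12
```

```text
t 31.6 tcp [ 629.  -239.6   23.4] closing dir 11.8 w 45.0 ff 0.0
shift [ 0.8 -1.1 17.4] turn [ 0.1  0.1 -0.2] q6 after -32.8
```

Emit:
jog_arm(increments="0.0005 -0.0005 0.015 0 0 0; 0.0005 -0.0005 0.017 0 0 0; 0.0005 -0.0005 0.017 0 0 0; 0.0005 -0.0005 0.017 0 0 0")

```text
t: 32.1
tool_pos: [627.2, -238.6, 4.4]
orientation: [1.98, 2.439, 0.0]
force: [0.1, -0.8, 0.2]
gripper_width: 45.2
finger_force: 0.0
```

Emit:
jog_arm(increments="0 0 0 0 0 0; 0 0 0 0 0 0; 0 0 0 0 0 0; 0 0 0 0 0 0; 0 0 0 0 0 0; 0 0 0 0 0 0", gripper=0)

```text
t: 32.85
tool_pos: [627.5, -238.7, 4.8]
orientation: [1.98, 2.438, 0.0]
force: [-0.0, 0.2, 4.6]
gripper_width: 11.8
finger_force: 60.5
```

Emit:
jog_arm(increments="0 0 -0.008 0 0 0; 0 0 -0.008 0 0 0; 0 0 -0.008 0 0 10.2; 0 0 -0.008 0 0 10.2; 0 0 -0.008 0 0 10.2")

```text
t: 33.48
tool_pos: [626.8, -238.4, 12.0]
orientation: [-2.185, -2.257, 0.0]
force: [-0.2, -0.7, -1.0]
gripper_width: 12.3
finger_force: 59.8
```

```bash
python3 plan.py 627.7,-238.8,6,1.7
```

```text
t 33.48 tcp [ 626.8 -238.4   12. ] closing dir 1.9 w 12.3 ff 59.8
shift [-0.4  0.9  6. ] turn [-0.  -0.   0.2] q6 after -22.5
```

Emit:
jog_arm(increments="0 0.001 0.005 0 0 0; 0 0.001 0.0075 0 0 0; 0 0.001 0.0075 0 0 0; 0 0.001 0.0075 0 0 0")

```text
t: 33.98
tool_pos: [628.0, -238.4, 4.8]
orientation: [-2.188, -2.254, 0.0]
force: [-1.8, 0.8, 3.4]
gripper_width: 12.2
finger_force: 60.3
```

Emit:
jog_arm(increments="0 0 0 0 0 0; 0 0 0 0 0 0; 0 0 0 0 0 0; 0 0 0 0 0 0; 0 0 -0.03 0 0 0; 0 0 -0.08 0 0 0; 0 0 -0.14 0 0 0; -0.1 -0.15 -0.2 0 0 0; -0.1 -0.15 -0.2 0 0 0; -0.1 -0.15 -0.2 0 0 0; -0.1 -0.15 -0.2 0 0 0; -0.1 -0.15 -0.2 0 0 0", gripper=0.045)

```text
t: 35.48
tool_pos: [481.0, -343.0, 205.0]
orientation: [2.19, 2.251, 0.001]
force: [0.2, -0.0, -0.8]
gripper_width: 45.0
finger_force: 0.0
```

```bash
python3 - <<'E'
from rig import cams
from h import *
for n in ("top","scene"):
    c=cams.camera(n); np.savez(n+"6.npz",**c)
    u,v,w,h=(155,150,340,160) if n=="top" else (180,140,290,290)
    k=780/w if n=="top" else 2
    cv2.imwrite(f"pics/{n}6.png",cv2.convertScaleAbs(cv2.resize(c["pixels"][v:v+h,u:u+w,::-1],None,fx=k,fy=k,interpolation=cv2.INTER_CUBIC),alpha=1.4))
E
python3 plan.py
```

```text
t 35.58 tcp [ 481.6 -341.9  204.1] closing dir 1.7 w 45.1 ff 0.0
```

View pics/top6.png

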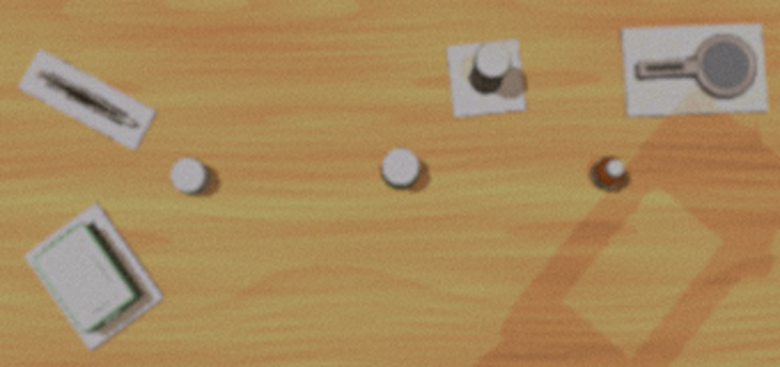

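View pics/scene6.png

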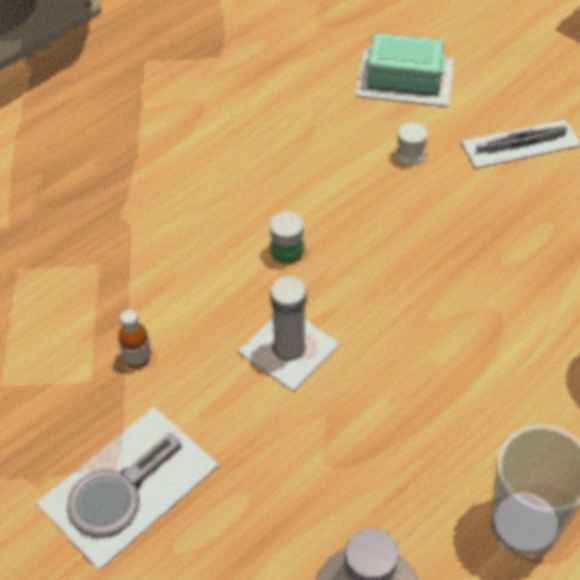

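The top view shows all four on their pads. In the crop, box corners are (28,260), (88,223), (137,293) and (90,331); tweezers ends are (40,72) and (137,125). The lens is at (725,66), the handle end at (636,70) and the tube cap at (492,60). I'll do a quick numeric check.

Run:
```python
from h import *
c=load("top6.npz"); k=780/340; f=lambda U,V:(155+(U+.5)/k-.5,150+(V+.5)/k-.5)
w=lambda P,z:world(c,[f(*p) for p in P],z)
a=lambda p,q:round(float(np.degrees(np.arctan2(*(q-p)[::-1]))),1)
b=w([(28,260),(88,223),(137,293),(90,331)],39); print("box",b.round(0).tolist(),b.mean(0),a(b[2],b[1]),a(b[3],b[0]),"want 454.2 271.7 35")
t=w([(40,72),(137,125)],10); print("twz",t.mean(0),a(t[1],t[0]),"want 612.5 277.8 61")
m=w([(725,66),(636,70)],14); print("mag",m[0],a(m[1],m[0]),"want 629.4 -293.7 -88.3")
print("tube",w([(492,60)],87),"want 624.2 -79")
s=load("scene6.npz"); g=lambda U,V:(180+(U+.5)/2-.5,140+(V+.5)/2-.5)
print("mag scene",world(s,[g(103,500),g(174,441)],12), "tube scene",world(s,[g(289,291)],87),"box scene", world(s,[g(370,64),g(376,37),g(442,42),g(438,71)],38).mean(0))
```

```text
box [[468.0, 320.0], [499.0, 267.0], [438.0, 225.0], [406.0, 266.0]] [452.85795792 269.3441426 ] 34.9 41.3 want 454.2 271.7 35
twz [611.80243186 274.56970003] 60.5 want 612.5 277.8 61
mag [ 629.6092625  -292.15276254] -88.2 want 629.4 -293.7 -88.3
tube [[623.7474655  -78.21111054]] want 624.2 -79
mag scene [[ 629.88680509 -293.70232047]
 [ 628.66845997 -217.77268424]] tube scene [[626.26588737 -80.90864453]] box scene [454.84288546 268.89472603]
```

Run:
```python
from h import *
c=load("top6.npz"); im=c["pixels"][155:310,155:235]
cv2.imwrite("pics/f7.png",cv2.convertScaleAbs(cv2.resize(im[:,:,::-1],None,fx=3.8,fy=3.8,interpolation=cv2.INTER_CUBIC),alpha=1.6))
s=load("scene6.npz"); im2=s["pixels"][145:230,350:475]
A=cv2.convertScaleAbs(cv2.resize(im2[:,:,::-1],None,fx=3.8,fy=3.8,interpolation=cv2.INTER_CUBIC),alpha=1.4)
B=cv2.imread("pics/f7.png"); out=np.zeros((590,B.shape[1]+A.shape[1],3),np.uint8); out[:B.shape[0],:B.shape[1]]=B[:590]; out[:A.shape[0],B.shape[1]:]=A; print(out.shape); cv2.imwrite("pics/f7.png",out)
```

```text
(590, 779, 3)
```

View pics/f7.png

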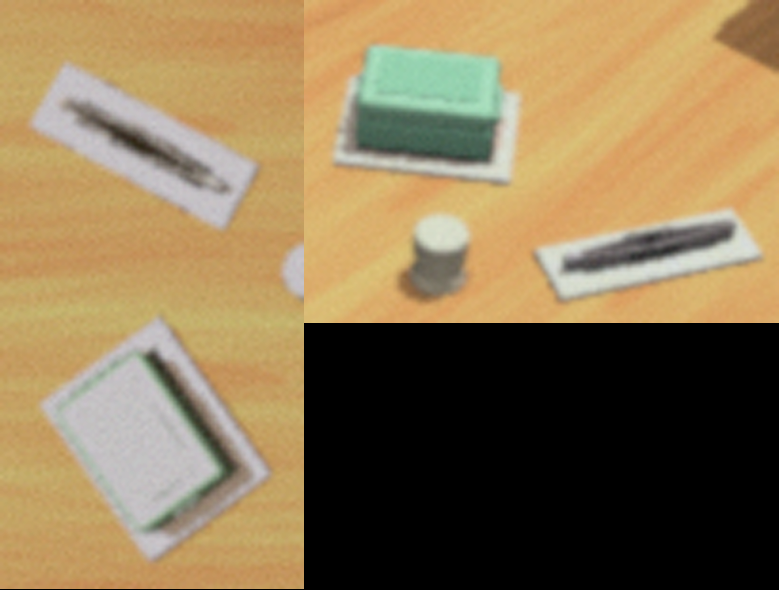

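The enlarged views show the box and tweezers squarely over their outlines, to within about 2 mm and 1°. The arm is clear, so I'm handing in.

```bash
python3 -c "
from rig import arm
print(arm.finish_job())"
```

```text
the job is handed in; nothing more can be done
None
```

I put the denture box, tablet tube, tweezers and magnifying glass each on its own pad and released them. The last camera check put all four within about 3 mm of their outlines, and I handed the job in at about 36 s; no verdict came back.

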